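# Put four mixed-up engine parts back on their own layout plates

## Robot

A 6-joint arm with a two-finger parallel gripper is mounted at the origin on a cart in front of the work surface, level with it; the furniture and walls round the work are solid. World frame = base frame: x ahead of the robot, y to its left, z up, the work surface at z = 0. Lengths are in mm, angles in degrees, forces in N, time in s.
With the tool pointing down it reaches from about 350 to 850 mm from the base axis. Payload 8.1 kg.
Tool frame: the origin (TCP) lies at the centre of the arm's flange, where the gripper is bolted on; the fingertips stand 173 mm ahead of it and the grasp point (between the pads) lies 155 mm ahead of it; z points along the fingers, y is the line along which they close (so a half turn about z gives the same grasp; the last joint's range is limited). The gripper opens to 85 mm and grips with 20 to 120 N. Pads are 22 mm wide; open, the fingers measure 114 mm over their backs; the gripper's body (76 mm by 85 mm) begins 54 mm behind the grasp point. The pads swing forward as they close: fully open they stand 13 mm farther back than shut.
Start: joints at [-72.216, 7.471, 85.268, -0, 87.261, -4.893], TCP at [231.348, -553.611, 404.692] pointing down, gripper open.
Joint ranges: [-169.43, 169.43], [-51.17, 129.36], [1.28, 143.12], [-76.62, 256.62], [0, 156.53], [-152.29, 152.29]. Speed limits (degrees/s): [136.94, 136.94, 159.86, 180, 180, 180].

## Interface

Orientations are given as [roll, pitch, yaw] about the fixed x, y, z axes, in that order (R = Rz(yaw) Ry(pitch) Rx(roll)).
In Python, from bench import * gives the robot as it stands.
- The arm moves only by the shell command python3 -m jog 'ROWS' [FORCE]. ROWS is text: rows parted by semicolons, each of 7 numbers parted by spaces: the shift along the tool's x, y, z scaled (see below), then the turn, a rotation vector about the tool's x, y, z scaled (see below), then the closure, from -1 (fully open) to 1 (shut). In form: tx ty tz wx wy wz hand; .... A call has 1 to 5 rows; each row shifts and turns the commanded pose from where the row before left it, along the tool's axes as they then stand; what a row does not reach is not made up. The controller multiplies each number of a shift by 0.1 m and each number of a turn by 60 degrees. A row lasts 1/8 s, in which the tool goes at most 62.5 mm and 10.7 degrees, less where a joint would pass 70% of its speed; a pose out of reach is approached as far as the arm can. A call with a number of a shift or a turn outside -1 to 1 is refused whole. A call with a gripper value outside its range is refused whole. The fingers move at their own pace and stop on an object; FORCE is the grip in N (left out, the last holds). Time passes only in rows, so rows that do not move let the fingers close. It gives the time, the measured TCP pose, the force, the opening and the grip force at its end, in the units of the state.
- sense(): the state, without advancing time (a new reading comes with each control period).
- snapshot(name): name is "scene" or "top" or "wrist"; returns a dict with "img" (384x512x3 uint8, red, green, blue), "fx", "fy", "cx", "cy" (pixels), "extrinsics" (4x4, takes a point from camera to world coordinates). Camera axes: x right, y down, z forward; pixel columns grow to the right and rows downward; lengths in mm; the calibration is good to about 2 mm. The wrist camera is an equidistant fisheye: a pixel r from the principal point sees the ray r / f radians off the axis. A picture is of the moment at which its call begins. There is no depth.
- hand_in(): hands the job in; it is judged then, once.
The state is a dict: "time": time; "joint_pos": joint angles; "qd": joint speeds; "joint_efforts": joint torques, N m; "tool_pos": TCP position; "tcp_rot": TCP orientation; "ft_force": force on the tool from outside, world axes, zero at the start; "wrist_torque": the same for the moment, N m; "finger_gap": finger opening in mm; "grip_force": force on a finger pad.
Only numpy, scipy, OpenCV 4.12 (cv2) and the standard library are available. Lean on these libraries where they do the work, as an engineer would, in place of code of your own. Each camera call takes 0.05 s, during which the arm holds its last target. There are 200 camera calls.

## Task

Four engine parts were set down on the wrong layout plates. Put each one, the same way up as it stands now, in the middle of its own plate: the sprocket on the square plate, the bearing on the round plate, the tappet on the hexagonal plate and the valve spring on the oblong plate. Every plate is taken at the start, so use the empty plywood board as the free spot on the way; do not move or knock over the bolt that stands among the plates.

Things in the scene. Friction and masses are not known exactly. Their poses are not given: they have to be found in the camera images.
- sprocket_centre (a point): Dark steel toothed sprocket lying flat with its hub on top: toothed disc 70 mm diameter and 12 mm thick, above it a hub of 34 mm diameter up to 31 mm in all; grasp across the hub. About 0.27 kg. Point: on its axis, 15.5 mm above its underside; z is up along the axis. A larger sprocket at the back right of the bench is no part of the job.
- bearing_centre (a point): Bright steel ball bearing lying flat, a ring-shaped disc of 52 mm diameter, 15 mm high; grasp across its outside. About 0.11 kg. Point: on its axis, 7.5 mm above its underside; z is up along the axis
- tappet_centre (a point): Grey steel bucket tappet, a plain solid-looking cylinder of 29 mm diameter, 22 mm high, standing on one of the plates (another on the open bench at the left, beside the valves, is no part of the job). About 0.045 kg. Point: on its axis, 11 mm above its underside; z is up along the axis
- spring_centre (a point): Dark steel valve spring, an open coil of 24 mm diameter, 33 mm high, stiff, standing on end on one of the plates (another at the left of the bench is no part of the job). About 0.03 kg. Point: on its axis, 16.5 mm above its underside; z is up along the axis
- square_plate_mid (a point): Square bare aluminium plate, 100 x 100 mm, a dark dot near each corner. Fixed to the bench, 6 mm thick. This point is the middle of its top face, 6 mm above the bench; z is up, x and y along its sides. Where the sprocket belongs.
- round_plate_mid (a point): Round bare aluminium plate, 114 mm diameter, six small dark dots around its edge. Fixed to the bench, 6 mm thick. This point is the middle of its top face, 6 mm above the bench; z is up. Where the bearing belongs.
- hex_plate_mid (a point): Hexagonal bare aluminium plate, 104 mm across flats, without dots. Fixed to the bench, 6 mm thick. This point is the middle of its top face, 6 mm above the bench; z is up. Where the tappet belongs.
- oblong_plate_mid (a point): Oblong bare aluminium plate with round ends, 130 mm long (its y) and 84 mm wide (its x), a dark dot at each end. Fixed to the bench, 6 mm thick. This point is the middle of its top face, 6 mm above the bench; z is up. Where the valve spring belongs.
- spare_board_mid (a point): Plain plywood board, 100 x 120 mm (its x and y), empty at the start: the free spot. Fixed to the bench, 6 mm thick. This point is the middle of its top face, 6 mm above the bench; z is up.
- bolt_centre (a point): Steel bolt standing on its head on the bench among the plates, 53 mm high, flange 20 mm diameter, shank 8 mm; a bystander that must stay where it is. Point: half-way up on its axis; z is up along the axis. Keep clear as well of the two upright camshafts fixed to the bench at the back left, poles 490 mm high and about 45 mm thick at x 0.63, y 0.26 and x 0.64, y 0.36 m (x ahead of the robot base, y to its left)
Things that resemble listed ones, but are neither listed nor needed, are in the scene too. What is shaped like the part that bears round_plate_mid but red is not meant. What is shaped like the part that bears oblong_plate_mid but green is not meant.

How it is judged:
By the outcome, as a careful person would: the job done as asked, in the order asked, and still so for the second after the job is handed in, with the robot touching nothing.
It also fails if it takes over 125 s, if anything falls off the work surface, if the arm or the gripper's body presses on something with over 40 N, if the wrist force passes 120 N, or if a joint passes its speed limit or range.

## Working session

There is one attempt and no reset: what is moved stays moved. The work goes in short steps, Python scripts to look and compute and a shell command to move; the robot and the scene stay as the last step left them, time stands still between calls to the robot, and variables do not carry over. Pictures are saved under pics/ and viewed, at most 14 in all, crops included, and the job is handed in when it is done.

```bash
mkdir -p pics; ls; python3 - <<'E'
from bench import *
import cv2
print(sense())
for n in ("scene","top"):
    s=snapshot(n); print(n,s["fx"],s["fy"],s["cx"],s["cy"]); print(s["extrinsics"])
    cv2.imwrite(f"pics/{n}0.png",cv2.resize(s["img"][:,:,::-1],(800,600),interpolation=cv2.INTER_CUBIC))
    cv2.imwrite(f"{n}_raw.png",s["img"][:,:,::-1])
E
```

```text
pics
{'time': 0.0, 'joint_pos': array([-7.22163061e+01,  7.51448513e+00,  8.53282091e+01, -2.59423590e-04,
        8.72598022e+01, -4.89536232e+00]), 'qd': array([ 0.05844159,  0.14196902, -0.00509095,  0.00859592, -0.10226905,
        0.06532013]), 'joint_efforts': array([-2.38978319e-03, -5.69384122e+01, -5.00565612e+01, -6.96910447e-04,
        1.43995770e-02, -5.93143727e-05]), 'tool_pos': array([ 231.27158948, -553.39880747,  403.66088269]), 'tcp_rot': array([-1.79897855e+02, -8.48850098e-03,  2.26790613e+01]), 'ft_force': array([ 1.2029403 , -0.12307721, -0.2242391 ]), 'wrist_torque': array([0.00566716, 0.01638961, 0.02090691]), 'grip_force': 0.0, 'finger_gap': 85.15554134113131}
scene 399.7725148479593 399.7725148479593 260.05827242713417 186.8026574639854
[[-7.38772968e-01 -4.48234431e-01  5.03289575e-01 -1.24757874e+02]
 [-6.73728462e-01  4.71845314e-01 -5.68728370e-01  6.79133237e+02]
 [ 1.74488102e-02 -7.59241658e-01 -6.50574857e-01  9.11796909e+02]
 [ 0.00000000e+00  0.00000000e+00  0.00000000e+00  1.00000000e+00]]
top 450.67026963393124 450.67026963393124 250.01199741690948 195.42325437980503
[[ 2.08455940e-02 -9.83570801e-01  1.79315198e-01  3.18712136e+02]
 [-9.99756786e-01 -1.92155269e-02  1.08228018e-02 -1.10996520e+02]
 [-7.19935584e-03 -1.79497194e-01 -9.83732142e-01  1.29363571e+03]
 [ 0.00000000e+00  0.00000000e+00  0.00000000e+00  1.00000000e+00]]
```

View pics/scene0.png

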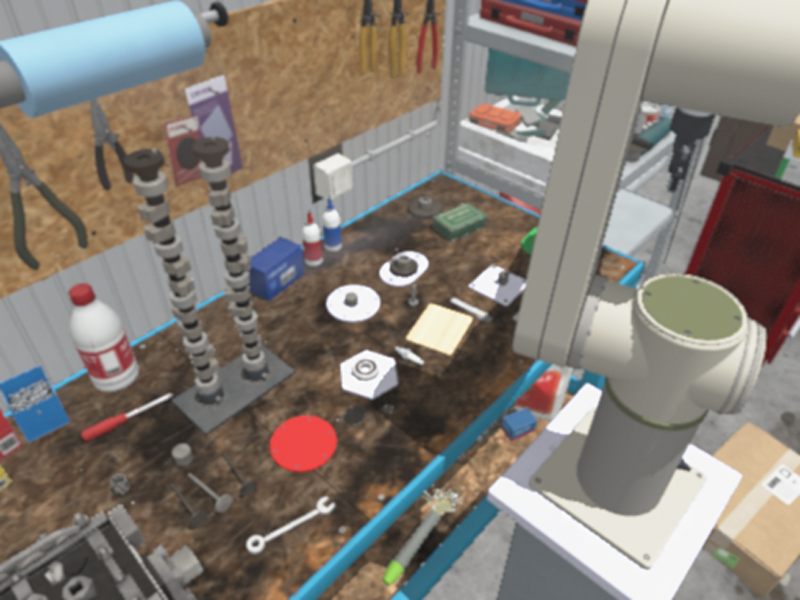

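View pics/top0.png

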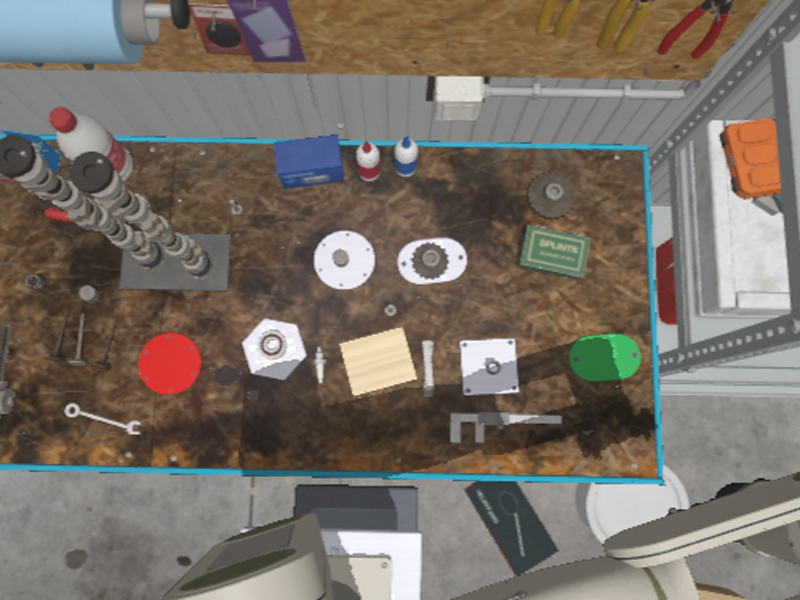

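The top view (800 px wide) shows:
- the tappet at (341,258) on the round plate
- the sprocket at (432,258) on the oblong plate
- the bearing at (272,344) on the hexagonal plate
- the spring at (492,367) on the square plate
- the board at (378,361) and the bolt at (390,310)

Lookalikes are the red disc (170,363), green oblong (605,357), large sprocket (552,193), and the tappet and spring at the left (88,292) and (35,280). The bare aluminium plates carrying parts are the ones that fit the description. I'll confirm this in enlarged crops.

```bash
python3 - <<'E'
import cv2
a=cv2.imread("top_raw.png")[140:262,147:347]; cv2.imwrite("pics/topc.png",cv2.resize(a,None,fx=4,fy=4,interpolation=cv2.INTER_CUBIC))
a=cv2.imread("scene_raw.png")[150:260,205:345]; cv2.imwrite("pics/scenec.png",cv2.resize(a,None,fx=5,fy=5,interpolation=cv2.INTER_CUBIC))
E
```

```text
(no output)
```

View pics/topc.png

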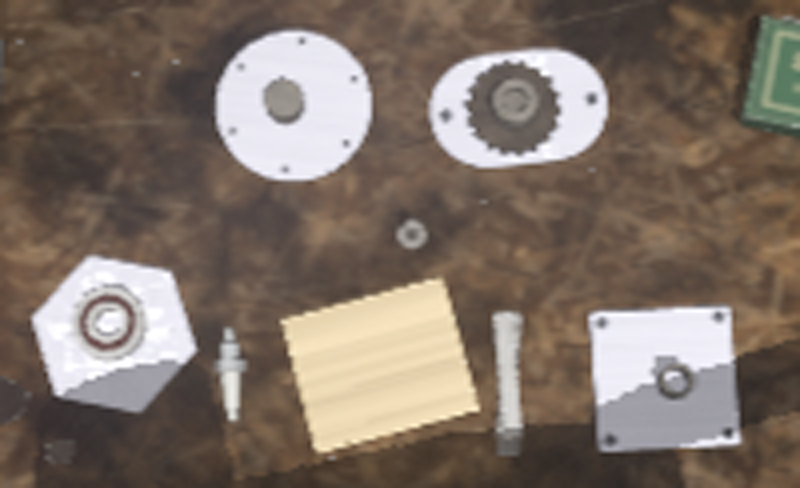

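View pics/scenec.png

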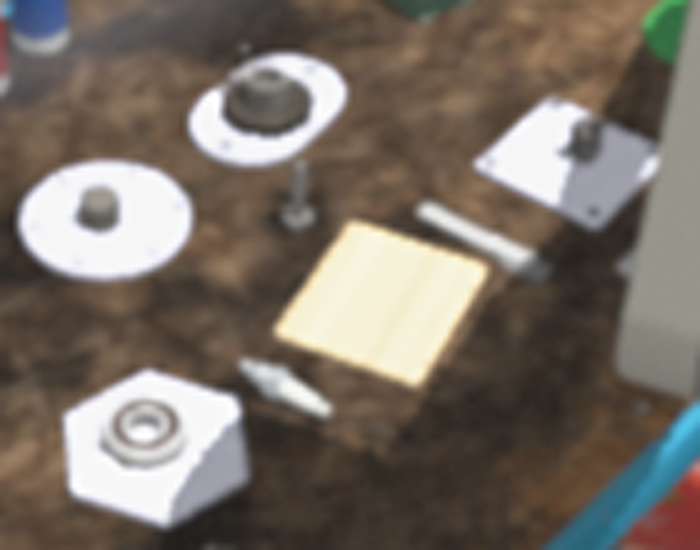

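```bash
cat > h.py <<'E'
import numpy as np
from bench import *
def cam(n):
    s=snapshot(n); return {k:s[k] for k in("fx","fy","cx","cy","extrinsics")}
def ray(c,u,v,fish=False):
    x=(u-c["cx"])/c["fx"]; y=(v-c["cy"])/c["fy"]; r=np.hypot(x,y)
    d=np.array([x,y,1.]) if not fish else np.array([x/r*np.sin(r),y/r*np.sin(r),np.cos(r)]) if r>1e-9 else np.array([0,0,1.])
    E=c["extrinsics"]; d=E[:3,:3]@d; return E[:3,3],d/np.linalg.norm(d)
def onz(r,z): o,d=r; return (o+d*(z-o[2])/d[2])[:2]
def tri(rs):
    A=sum(np.eye(3)-np.outer(d,d) for o,d in rs); b=sum((np.eye(3)-np.outer(d,d))@o for o,d in rs)
    p=np.linalg.solve(A,b); return p,[np.linalg.norm((np.eye(3)-np.outer(d,d))@(p-o)) for o,d in rs]
E
python3 - <<'E'
from h import *
np.set_printoptions(precision=1,suppress=True)
t=cam("top");s=cam("scene")
P={"round":((294,105),(105,219),6),"oblong":((518.5,107.3),(268,108),6),"hex":((114,334),(156,447),6),"square":((664.3,377.8),(570,163),6),"board":((380.5,365.8),(382,300),6),
"tappettop":((284,97),(98,194),28),"bearingtop":((109,321),(143,423),21),"sprtop":((516,98),(267,76),37),"springtop":((676,379),(588,123),39),"bolttop":((411,229),(299,166),53)}
for k,(a,b,z) in P.items():
    ra=ray(t,a[0]/4+147-.375,a[1]/4+140-.375); rb=ray(s,b[0]/5+205-.4,b[1]/5+150-.4)
    p,r=tri([ra,rb]); print(k,p,r[0],"top@z",onz(ra,z),"scene@z",onz(rb,z))
d=[(446,116),(592,98),(602,322),(718,316),(727,433),(610,440),(282,321),(443,279),(479,410),(318,453)]
for q in d: print(q,onz(ray(t,q[0]/4+146.6,q[1]/4+139.6),6))
w=snapshot("wrist"); print(w["fx"],w["cx"],w["cy"]);print(w["extrinsics"])
E
```

```text
round [639.9  -7.3   4.3] 0.602382478876276 top@z [640.   -7.1] scene@z [637.9  -6.2]
oblong [ 640.8 -172.5    5.8] 0.8097596208277231 top@z [ 641.4 -172.1] scene@z [ 639.8 -172.7]
hex [467.5 116.4   5. ] 0.9949657617024763 top@z [468.3 116.8] scene@z [465.9 116.6]
square [ 445.1 -278.8    1.6] 0.003919609928578143 top@z [ 444.7 -278.2] scene@z [ 442.4 -274.2]
board [449.2 -75.3   5.9] 0.01332956569805984 top@z [449.2 -75.3] scene@z [449.1 -75.2]
tappettop [639.4  -1.9  30.5] 0.40622470513812897 top@z [640.3  -1.4] scene@z [641.1  -4. ]
bearingtop [475.5 118.   21.3] 0.257593416349419 top@z [475.7 118.2] scene@z [475.4 117.7]
sprtop [ 639.5 -169.2   37.8] 0.9300770936916007 top@z [ 640.5 -168.8] scene@z [ 639.2 -170.3]
springtop [ 439.5 -282.7   39.3] 1.4573454357738358 top@z [ 440.8 -282.1] scene@z [ 438.4 -283.8]
bolttop [540.9 -95.3  54.9] 0.6169722849990407 top@z [540.7 -95.7] scene@z [542.9 -96.8]
(446, 116) [ 633.9 -118.9]
(592, 98) [ 649.6 -225.9]
(602, 322) [ 484.  -233.6]
(718, 316) [ 490.  -316.9]
(727, 433) [ 406.4 -322.5]
(610, 440) [ 399.8 -239.5]
(282, 321) [480.1  -3.6]
(443, 279) [ 513.  -118.9]
(479, 410) [ 419.1 -146.2]
(318, 453) [386.4 -32.4]
297.3186396354542 253.32169071538428 190.90531122626666
[[   0.4   -0.9   -0.3  303.4]
 [  -0.9   -0.4   -0.1 -522.7]
 [  -0.     0.3   -1.   373. ]
 [   0.     0.     0.     1. ]]
```

Triangulated heights agree with the text: plates about 6, tappet top 30, bearing 21, sprocket 38, spring 39. The parts have the matching shapes and sit on the bare plates. I'll move over the middle with yaw 0.

```bash
python3 -m jog '0 0 0 0 0 0.126 -1; 0 0 0 0 0 0.126 -1; 0 0 0 0 0 0.126 -1; 0.277 -0.52 0 0 0 0 -1; 0.277 -0.52 0 0 0 0 -1'; python3 -m jog '0.277 -0.52 0 0 0 0 -1; 0.277 -0.52 0 0 0 0 -1; 0.277 -0.52 0 0 0 0 -1; 0.277 -0.52 0 0 0 0 -1; 0.277 -0.52 0 0 0 0 -1'
```

```text
time: 0.88
tool_pos: [286.9, -448.7, 404.2]
tcp_rot: [-180.0, 0.0, -0.1]
ft_force: [0.9, -0.2, -0.1]
finger_gap: 85.7
grip_force: 0.0
time: 1.5
tool_pos: [425.8, -187.8, 404.9]
tcp_rot: [180.0, -0.0, -0.0]
ft_force: [0.5, 0.1, 0.1]
finger_gap: 85.8
grip_force: 0.0
```

```bash
cat > look.py <<'E'
import sys,cv2,pickle
from h import *
n=sys.argv[1]; s=snapshot("wrist"); print(sense()["tool_pos"],s["extrinsics"][:3,3])
pickle.dump(s,open(n+".pkl","wb"))
cv2.imwrite(f"pics/{n}.png",cv2.resize(s["img"][:,:,::-1],(800,600),interpolation=cv2.INTER_CUBIC))
E
python3 look.py w1; python3 -m jog '0.3 -0.52 0 0 0 0 -1; 0.3 -0.52 0 0 0 0 -1; 0 -0.3 0 0 0 0 -1'; python3 look.py w2
```

```text
[ 428.08984183 -182.48559076  404.85700272] [ 503.91349177 -187.4752436   373.90053186]
time: 1.92
tool_pos: [486.2, -53.4, 404.5]
tcp_rot: [-180.0, -0.0, 0.1]
ft_force: [0.0, 0.5, 0.3]
finger_gap: 85.6
grip_force: 0.0
[485.67170642 -51.3274495  404.48596005] [564.39178572 -52.85728706 373.53548287]
```

View pics/w1.png

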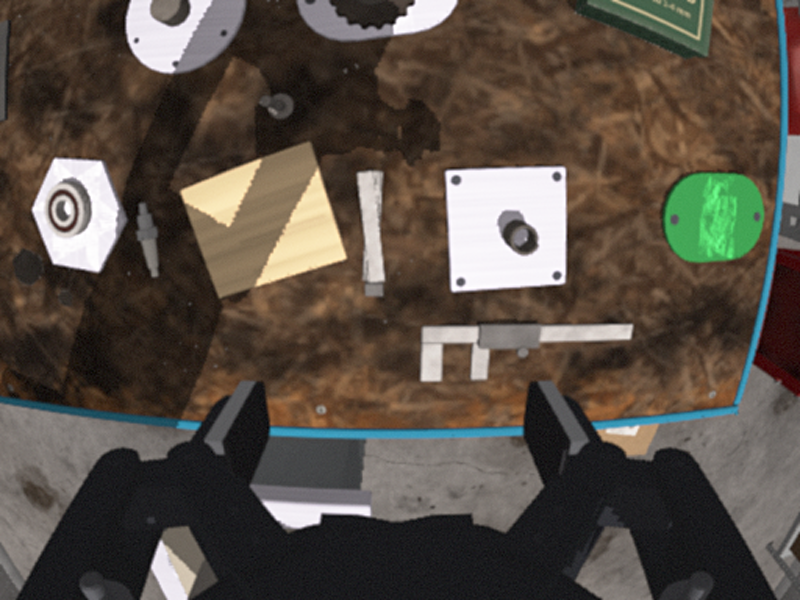

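View pics/w2.png

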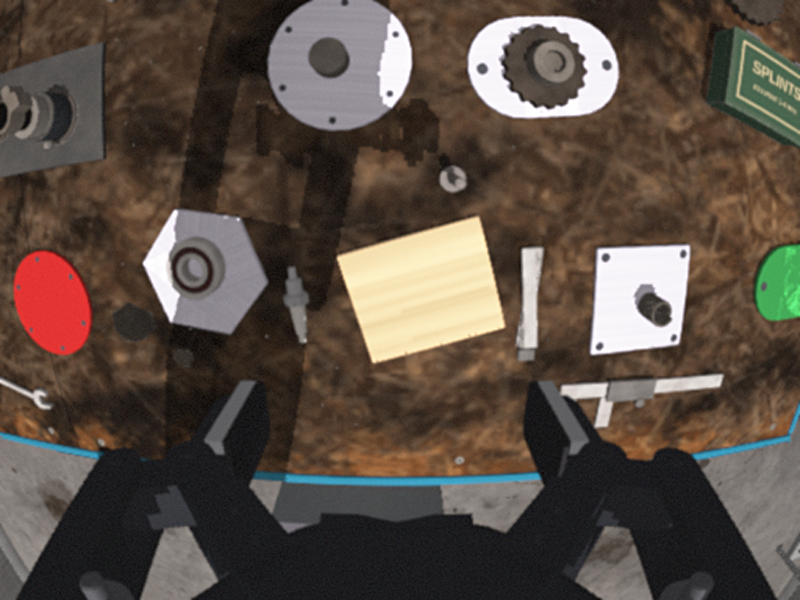

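Both wrist views show all four plates with their parts where expected. In w2: tappet top (330,56), hub (556,61), bearing (195,266), spring top (659,314), board (424,290), bolt (455,180). Now I'll compute positions from them.

```bash
python3 - <<'E'
from h import *
import pickle
np.set_printoptions(precision=1,suppress=True)
w1=pickle.load(open("w1.pkl","rb"));w2=pickle.load(open("w2.pkl","rb"))
f=lambda c,q,z: onz(ray(c,q[0]*.64-.18,q[1]*.64-.18,True),z)
def m(n,c,qs,z):
    a=np.array([f(c,q,z) for q in qs]); print(n,a.mean(0), np.linalg.norm(a-a.mean(0),axis=1))
m("round",w2,[(345,2),(396,34),(389,101),(332,120),(282,88),(289,30)],6)
m("oblong",w2,[(482,68),(607,65)],6)
m("hex",w2,[(178,210),(240,216),(267,279),(232,334),(171,322),(144,263)],6)
m("board",w2,[(337,256),(479,217),(505,327),(373,363)],6)
m("square2",w2,[(606,257),(684,254),(675,340),(598,346)],6)
m("square1",w1,[(456,180),(557,176),(557,275),(461,282)],6)
m("hex1",w1,[(53,158),(104,161),(125,216),(100,272),(54,262),(32,211)],6)
for n,c,q,z in [("tappet",w2,(330,56),28),("hub",w2,(556,61),37),("bearing",w2,(195,266),21),("bearing1",w1,(66,209),21),("spring2",w2,(659,314),39),("spring1",w1,(522,239),39)]: print(n,f(c,q,z))
E
```

```text
round [639.2  -8.1] [50.4 49.8 51.7 47.9 48.9 48.9]
oblong [ 641.8 -173.9] [54.2 54.2]
hex [469.7 114.1] [58.1 61.  59.  61.2 61.6 60.5]
board [450.5 -76.4] [77.9 77.2 77.6 77.6]
square2 [ 443.8 -281. ] [60.3 60.1 62.2 60.3]
square1 [ 444.7 -280.4] [59.4 59.6 59.3 59.5]
hex1 [469.5 114. ] [61.  61.  60.1 61.5 59.5 61.1]
tappet [638.9  -4.7]
hub [ 639.3 -170.6]
bearing [478.7 114.2]
bearing1 [476.3 112.8]
spring2 [ 442.4 -279.5]
spring1 [ 442.5 -282.3]
```

```bash
python3 -m jog '0.306 -0.095 0.29 0 0 0 -0.1; 0.306 -0.095 0.29 0 0 0 -0.1; 0.306 -0.095 0.29 0 0 0 -0.1; 0.306 -0.095 0.29 0 0 0 -0.1;0.306 -0.095 0.29 0 0 0 -0.1' 30; python3 -m jog '0 0 0 0 0 0 -0.1;0 0 0 0 0 0 -0.1'; python3 look.py w3
```

```text
time: 2.6
tool_pos: [639.1, -8.4, 258.5]
tcp_rot: [180.0, 0.0, -0.0]
ft_force: [0.4, -1.2, 0.7]
finger_gap: 47.0
grip_force: 0.0
time: 2.85
tool_pos: [638.1, -8.6, 260.0]
tcp_rot: [180.0, 0.0, -0.0]
ft_force: [-0.2, 0.3, 0.8]
finger_gap: 46.9
grip_force: 0.0
[638.23781073  -8.69444228 261.05063547] [716.22924999  -8.23644462 228.92150616]
```

View pics/w3.png

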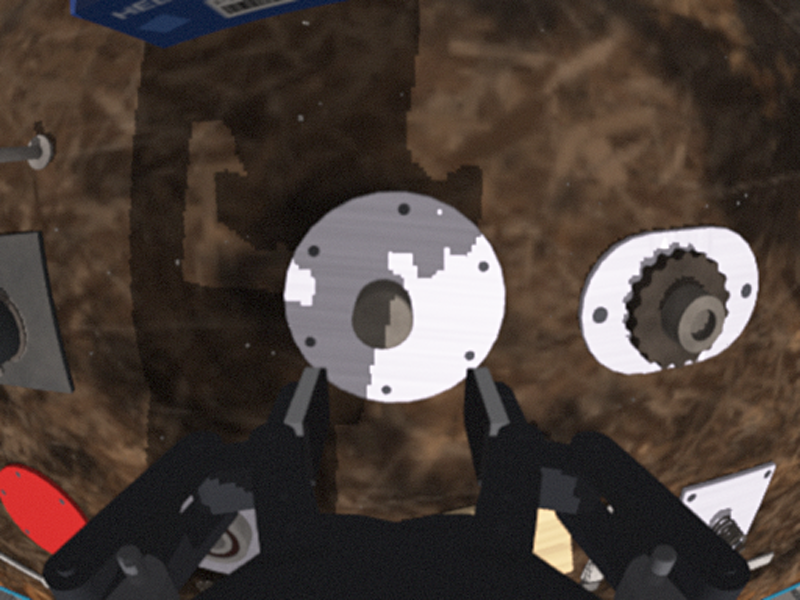

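```bash
cat > m.py <<'E'
from h import *
import pickle,sys
np.set_printoptions(precision=1,suppress=True)
def M(pic,**kw):
    c=pickle.load(open(pic+".pkl","rb"))
    for n,(qs,z) in kw.items():
        a=np.array([onz(ray(c,q[0]*.64-.18,q[1]*.64-.18,True),z) for q in qs]); print(n,a.mean(0),np.linalg.norm(a-a.mean(0),axis=1))
E
python3 - <<'E'
from m import *
M("w3",round=([(404,209),(484,266),(470,355),(387,390),(310,342),(314,251)],6),tappet=([(382.5,319)],28),tapbase=([(382,309)],6),obl=([(600,315),(746,290)],6),hub=([(703,325)],37),
 tipL=([(322,370)],95),tipR=([(474,370)],95))
M("w3",tipL=([(322,370)],88),tipR=([(474,370)],88))
E
```

```text
round [640.5  -7.8] [49.  49.1 48.9 49.2 49.3 49. ]
tappet [641.2  -2.2] [0.]
tapbase [638.4  -1.3] [0.]
obl [ 641.8 -173.5] [54. 54.]
hub [ 639.2 -169.1] [0.]
tipL [648.5  15.7] [0.]
tipR [648.4 -33.7] [0.]
tipL [645.   16.9] [0.]
tipR [644.8 -35. ] [0.]
```

```bash
python3 -m jog '0.015 -0.06 0.2 0 0 0 -0.1; 0 0 0.3 0 0 0 -0.1; 0 0 0.2 0 0 0 -0.1; 0 0 0.1 0 0 0 -0.1; 0 0 0 0 0 0 -0.1'; python3 -m jog '0 0 0 0 0 0 1; 0 0 0 0 0 0 1; 0 0 0 0 0 0 1; 0 0 0 0 0 0 1; 0 0 0 0 0 0 1' 40
```

```text
time: 3.52
tool_pos: [639.4, -2.1, 179.0]
tcp_rot: [-180.0, 0.1, -0.0]
ft_force: [-0.9, -0.3, -0.2]
finger_gap: 46.6
grip_force: 0.0
time: 4.15
tool_pos: [640.5, -2.2, 181.1]
tcp_rot: [180.0, -0.1, -0.0]
ft_force: [-0.1, 0.2, 5.6]
finger_gap: 27.7
grip_force: 40.0
```

```bash
python3 -m jog '0 0 -0.3 0 0 0 1; 0 0 -0.5 0 0 0 1; -0.475 0.185 0 0 0 0 1; -0.475 0.185 0 0 0 0 1; -0.475 0.185 0 0 0 0 1'; python3 -m jog '-0.475 0.185 0 0 0 0 1; 0 0 0.4 0 0 0 1; 0 0 0.3 0 0 0 1; 0 0 0.09 0 0 0 1; 0 0 0 0 0 0 1'
```

```text
time: 4.78
tool_pos: [495.7, -58.0, 259.6]
tcp_rot: [180.0, -0.0, 0.0]
ft_force: [0.1, -0.9, 1.0]
finger_gap: 27.5
grip_force: 39.6
time: 5.4
tool_pos: [449.9, -76.1, 181.1]
tcp_rot: [-180.0, 0.0, 0.0]
ft_force: [1.0, -0.6, -0.1]
finger_gap: 27.6
grip_force: 40.7
```

```bash
python3 -m jog '0 0 0.01 0 0 0 1; 0 0 0 0 0 0 -0.1; 0 0 0 0 0 0 -0.1; 0 0 0 0 0 0 -0.1; 0 0 -0.3 0 0 0 -0.1';  python3 -m jog '0 0 -0.5 0 0 0 -0.1; 0.066 -0.478 0 0 0 0 -1; 0.066 -0.478 0 0 0 0 -1; 0.066 -0.478 0 0 0 0 -1; 0.066 -0.478 0 0 0 0 -1'; python3 -m jog '0 0 0 0 0 0 -1'; python3 look.py w4
```

```text
time: 6.02
tool_pos: [448.3, -75.7, 207.8]
tcp_rot: [-179.9, 0.3, -0.0]
ft_force: [0.4, -0.7, 0.3]
finger_gap: 46.9
grip_force: 0.0
time: 6.65
tool_pos: [476.2, 116.6, 259.9]
tcp_rot: [180.0, -0.0, -0.0]
ft_force: [0.3, 0.0, -0.1]
finger_gap: 85.2
grip_force: 0.0
time: 6.78
tool_pos: [476.2, 117.9, 259.9]
tcp_rot: [-180.0, -0.0, 0.2]
ft_force: [-1.0, 0.4, -1.2]
finger_gap: 85.5
grip_force: 0.0
[476.07949896 116.44096298 259.65970727] [554.35018086 118.57105239 228.8594726 ]
```

View pics/w4.png

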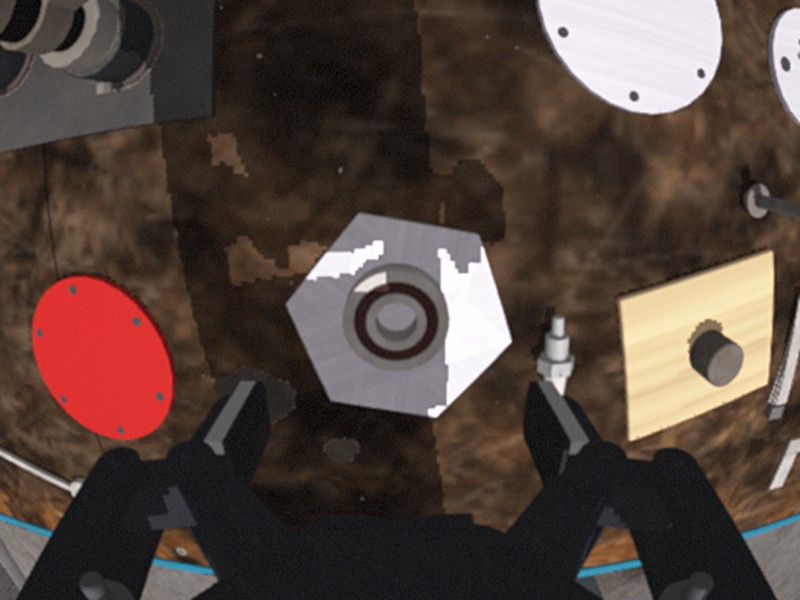

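Tappet stands upright on the board (717,358), and the bearing is centred at (396,319) on the hexagonal plate.

```bash
python3 - <<'E'
from m import *
M("w4",hex=([(361,213),(482,235),(511,340),(438,417),(333,402),(287,304)],6),bearing=([(398,321)],21),hole=([(397,318)],21),tappet=([(717,358)],28),plug=([(556,352),(558,320)],10))
E
```

```text
hex [468.9 115.1] [60.2 60.6 58.8 60.4 60.7 60.3]
bearing [475.9 117.3] [0.]
hole [477.4 117.8] [0.]
tappet [453.9 -66.9] [0.]
plug [462.8  32.6] [9.2 9.2]
```

```bash
python3 -m jog '0 -0.005 0.4 0 0 0 -1; 0 0 0.3 0 0 0 -1; 0 0 0.14 0 0 0 -1; 0 0 0 0 0 0 -1; 0 0 0 0 0 0 0'; python3 -m jog '0 0 0 0 0 0 0.4; 0 0 0 0 0 0 0.6; 0 0 0 0 0 0 1; 0 0 0 0 0 0 1' 40
```

```text
time: 7.45
tool_pos: [477.0, 115.4, 177.0]
tcp_rot: [-180.0, -0.1, -0.0]
ft_force: [-0.7, -1.5, 0.7]
finger_gap: 69.8
grip_force: 0.0
time: 7.95
tool_pos: [477.1, 115.7, 177.5]
tcp_rot: [-180.0, -0.2, 0.0]
ft_force: [-2.0, 0.5, 6.6]
finger_gap: 50.3
grip_force: 41.1
```

```bash
python3 -m jog '0 0 -0.3 0 0 0 1; 0 0 -0.5 0 0 0 1; 0.409 0.311 0 0 0 0 1; 0.409 0.311 0 0 0 0 1; 0.409 0.311 0 0 0 0 1'; python3 -m jog '0.409 0.311 0 0 0 0 1; 0 0 0 0 0 0 1'; python3 - <<'E'
from h import *
import time
for i in range(6):
    snapshot("wrist"); print(sense()["tool_pos"])
E
```

```text
time: 8.57
tool_pos: [600.2, 21.4, 256.9]
tcp_rot: [180.0, -0.1, 0.0]
ft_force: [0.5, 0.8, -1.7]
finger_gap: 50.4
grip_force: 42.8
time: 8.82
tool_pos: [641.7, -11.4, 255.7]
tcp_rot: [180.0, -0.1, -0.2]
ft_force: [-0.8, 0.3, -1.5]
finger_gap: 50.1
grip_force: 42.8
[640.48977902  -9.98718242 255.48937545]
[639.73500002  -9.07438884 255.50869943]
[639.31947261  -8.44628146 255.65438749]
[639.15021994  -8.10322548 255.81892696]
[639.09585179  -7.93812275 255.9422508 ]
[639.12823787  -7.86062353 256.06663696]
```

```bash
python3 -m jog '0.01 0 0.4 0 0 0 1; 0 0 0.3 0 0 0 1; 0 0 0.095 0 0 0 1; 0 0 0 0 0 0 1; 0 0 0.005 0 0 0 1';  python3 -m jog '0 0 0 0 0 0 1; 0 0 0 0 0 0 0; 0 0 0 0 0 0 -0.5; 0 0 0 0 0 0 -1; 0 0 0 0 0 0 -1'; python3 -m jog '0 0 -0.3 0 0 0 -1; 0 0 -0.5 0 0 0 -1; -0.475 0.15 0 0 0 0 -0.1; -0.475 0.15 0 0 0 0 -0.1; -0.475 0.15 0 0 0 0 -0.1'; python3 -m jog '-0.475 0.15 0 0 0 0 -0.1; 0 0 0 0 0 0 -0.1'; python3 look.py w5
```

```text
time: 9.75
tool_pos: [640.9, -8.3, 177.1]
tcp_rot: [-180.0, -0.1, 0.0]
ft_force: [-4.9, 1.9, 7.8]
finger_gap: 50.5
grip_force: 44.7
time: 10.38
tool_pos: [640.8, -8.8, 175.7]
tcp_rot: [180.0, -0.0, -0.0]
ft_force: [0.2, 0.4, 0.5]
finger_gap: 85.4
grip_force: 0.0
time: 11.0
tool_pos: [496.9, -54.2, 255.7]
tcp_rot: [180.0, -0.0, 0.0]
ft_force: [0.4, -0.9, 1.4]
finger_gap: 47.0
grip_force: 0.0
time: 11.25
tool_pos: [447.6, -69.2, 254.3]
tcp_rot: [-180.0, 0.2, -0.1]
ft_force: [1.1, -0.5, 0.9]
finger_gap: 46.8
grip_force: 0.0
[449.59087302 -69.1044553  255.49356897] [525.63171197 -68.90990038 223.07089411]
```

View pics/w5.png

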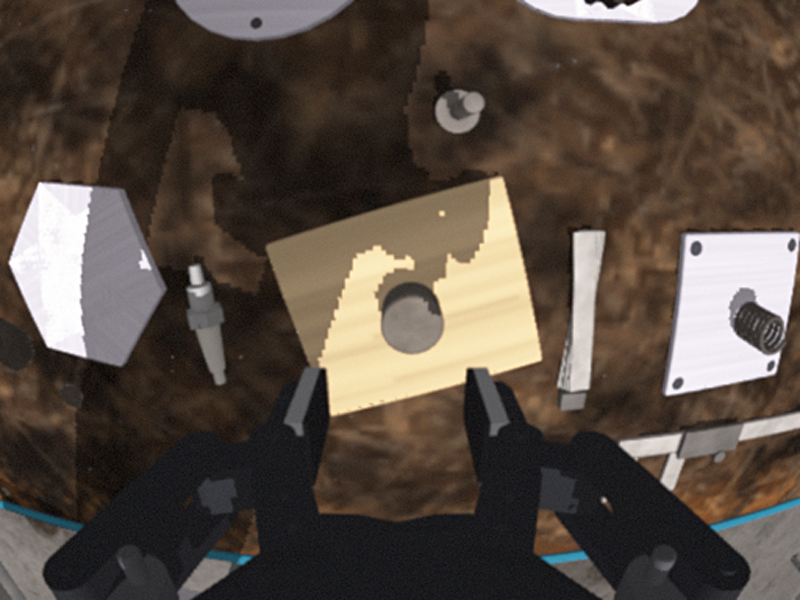

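Tappet top is at (413,323) on the board, the hexagonal plate is empty (88,272), and the bolt is untouched (460,108).

```bash
python3 - <<'E'
from m import *
M("w5",hex=([(40,182),(124,188),(165,290),(125,366),(47,350),(10,264)],6),tappet=([(413,322)],28),square=([(695,248),(791,245),(770,368),(678,383)],6),spring=([(768,336)],39),board=([(267,245),(501,177),(541,360),(331,414)],6))
for i in range(4): snapshot("wrist")
print(sense()["tool_pos"])
E
```

```text
hex [468.9 114. ] [60.7 62.3 60.5 60.  63.8 60.6]
tappet [450.7 -76.5] [0.]
square [ 444.1 -279.9] [60.3 59.5 60.8 58.7]
spring [ 442.8 -276.3] [0.]
board [451.1 -75.9] [76.6 76.4 77.2 76.6]
[451.9 -68.8 256.4]
```

```bash
python3 -m jog '-0.01 0.073 0.1 0 0 0 -0.1; 0 0 0.3 0 0 0 -0.1; 0 0 0.26 0 0 0 -0.1; 0 0 0.1 0 0 0 -0.1; 0 0 0 0 0 0 -0.1'; python3 -m jog '0 0 0 0 0 0 1; 0 0 0 0 0 0 1; 0 0 0 0 0 0 1; 0 0 0 0 0 0 1' 40; python3 -m jog '0 0 -0.3 0 0 0 1; 0 0 -0.5 0 0 0 1; 0.048 -0.476 0 0 0 0 1; 0.048 -0.476 0 0 0 0 1; 0.048 -0.476 0 0 0 0 1'; python3 -m jog '0.048 -0.476 0 0 0 0 1; 0 0 0 0 0 0 1; 0 0 0 0 0 0 1; 0 0 0 0 0 0 1; 0 0 0 0 0 0 1'
```

```text
time: 12.12
tool_pos: [449.8, -76.2, 179.2]
tcp_rot: [-180.0, 0.1, 0.0]
ft_force: [0.3, -0.7, 0.4]
finger_gap: 47.0
grip_force: 0.0
time: 12.62
tool_pos: [450.4, -76.3, 180.7]
tcp_rot: [180.0, -0.1, -0.0]
ft_force: [0.0, -0.6, 6.5]
finger_gap: 27.6
grip_force: 40.0
time: 13.25
tool_pos: [464.1, 68.0, 260.0]
tcp_rot: [-180.0, -0.0, -0.0]
ft_force: [1.4, 0.3, -0.0]
finger_gap: 27.6
grip_force: 39.7
time: 13.88
tool_pos: [469.0, 113.3, 259.7]
tcp_rot: [180.0, 0.0, -0.1]
ft_force: [-0.1, -0.8, -0.3]
finger_gap: 27.7
grip_force: 39.7
```

```bash
python3 -m jog '0 -0.01 0.4 0 0 0 1; 0 0 0.3 0 0 0 1; 0 0 0.09 0 0 0 1; 0 0 0 0 0 0 1; 0 0 0.01 0 0 0 1';  python3 -m jog '0 0 0 0 0 0 1; 0 0 0 0 0 0 -0.1; 0 0 0 0 0 0 -0.1; 0 0 0 0 0 0 -0.1; 0 0 -0.3 0 0 0 -0.1'; python3 -m jog '0 0 -0.5 0 0 0 -0.1;-0.034 0.494 0 0 0 0 -0.1;-0.034 0.494 0 0 0 0 -0.1;-0.034 0.494 0 0 0 0 -0.1;-0.034 0.494 0 0 0 0 -0.1'; python3 -m jog '-0.034 0.494 0 0 0 0 -0.1;-0.034 0.494 0 0 0 0 -0.1;-0.034 0.494 0 0 0 0 -0.1;-0.034 0.494 0 0 0 0 -0.1; 0 0 0 0 0 0 -0.1'; python3 look.py w6;python3 look.py w6
```

```text
time: 14.5
tool_pos: [469.5, 115.0, 180.5]
tcp_rot: [-180.0, -0.1, -0.0]
ft_force: [0.4, -0.3, -0.1]
finger_gap: 27.7
grip_force: 40.8
time: 15.12
tool_pos: [467.4, 115.1, 207.6]
tcp_rot: [180.0, 0.3, -0.0]
ft_force: [-0.1, 0.0, -0.6]
finger_gap: 47.2
grip_force: 0.0
time: 15.75
tool_pos: [455.1, -83.7, 259.9]
tcp_rot: [180.0, -0.0, 0.0]
ft_force: [0.1, 0.4, 0.6]
finger_gap: 46.9
grip_force: 0.0
time: 16.38
tool_pos: [441.2, -283.0, 260.0]
tcp_rot: [179.9, -0.0, -0.2]
ft_force: [0.1, 0.0, -0.0]
finger_gap: 47.0
grip_force: 0.0
[ 441.38588989 -281.27605798  259.62022405] [ 519.41039835 -282.92215419  228.98523878]
[ 441.5077452  -280.14410262  259.42671558] [ 519.52386103 -281.12220716  228.57693138]
```

View pics/w6.png

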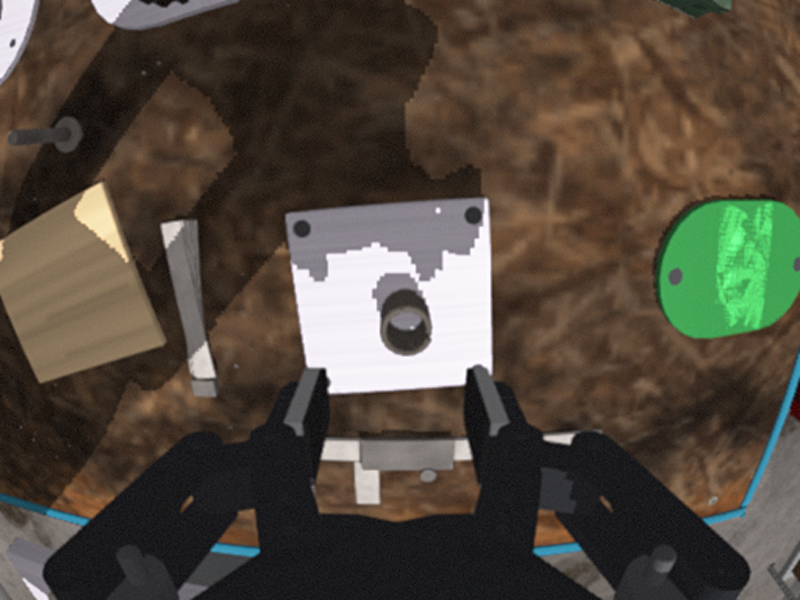

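Spring top is at (406,329) on the square plate and upright. The space around the fingers is clear.

```bash
python3 - <<'E'
from m import *
M("w6",sq=([(287,212),(488,198),(493,383),(309,395)],6),dots=([(302,229),(473,215)],6),spring=([(406,329)],39))
E
```

```text
sq [ 445.1 -280.1] [70.3 70.2 71.5 71.8]
dots [ 486.7 -276.8] [41.9 41.9]
spring [ 444.1 -285.4] [0.]
```

```bash
python3 -m jog '0.012 0.035 0.1 0 0 0 -0.1; 0 0 0.3 0 0 0 -0.1; 0 0 0.25 0 0 0 -0.1; 0 0 0.1 0 0 0 -0.1; 0 0 0 0 0 0 -0.1'; python3 -m jog '0 0 0 0 0 0 0.3; 0 0 0 0 0 0 0.4; 0 0 0 0 0 0 0.6; 0 0 0 0 0 0 1; 0 0 0 0 0 0 1' 25;  python3 -m jog '0 0 -0.3 0 0 0 1; 0 0 -0.5 0 0 0 1; 0.018 -0.52 0 0 0 0 1;  0.018 -0.52 0 0 0 0 1; 0.018 -0.52 0 0 0 0 1'; python3 -m jog '0.018 -0.52 0 0 0 0 1; 0 0 0 0 0 0 1; 0 0 0 0 0 0 1; 0 0 0 0 0 0 1'
```

```text
time: 17.1
tool_pos: [442.9, -282.6, 183.9]
tcp_rot: [-179.9, 0.1, 0.1]
ft_force: [0.3, -0.3, 0.8]
finger_gap: 47.0
grip_force: 0.0
time: 17.73
tool_pos: [443.5, -283.8, 185.9]
tcp_rot: [179.9, -0.1, -0.0]
ft_force: [-0.5, 1.3, 6.6]
finger_gap: 23.2
grip_force: 24.4
time: 18.35
tool_pos: [448.2, -126.2, 265.1]
tcp_rot: [180.0, -0.1, -0.1]
ft_force: [0.9, 0.2, -0.8]
finger_gap: 23.1
grip_force: 24.7
time: 18.85
tool_pos: [450.2, -76.5, 264.8]
tcp_rot: [180.0, -0.0, -0.1]
ft_force: [-0.7, -0.2, -0.8]
finger_gap: 23.7
grip_force: 24.8
```

```bash
python3 -m jog '0 0 0.4 0 0 0 1; 0 0 0.3 0 0 0 1; 0 0 0.09 0 0 0 1; 0 0 0.01 0 0 0 1; 0 0 0 0 0 0 1';  python3 -m jog '0 0 0 0 0 0 0.2; 0 0 0 0 0 0 -0.1; 0 0 0 0 0 0 -0.1; 0 0 0 0 0 0 -0.1; 0 0 -0.3 0 0 0 -0.1'; python3 -m jog '0 0 -0.5 0 0 0 -0.1; 0.474 0.234 0 0 0 0 -0.1; 0.474 0.234 0 0 0 0 -0.1; 0.474 0.234 0 0 0 0 -0.1; 0.474 0.234 0 0 0 0 -0.1';python3 -m jog '0 0 0 0 0 0 -0.1; 0 0 0 0 0 0 -0.1'; python3 look.py w7;python3 look.py w7
```

```text
time: 19.48
tool_pos: [450.5, -76.1, 185.3]
tcp_rot: [180.0, -0.0, -0.1]
ft_force: [0.3, 0.2, -0.4]
finger_gap: 23.3
grip_force: 26.1
time: 20.1
tool_pos: [448.7, -75.0, 212.7]
tcp_rot: [-179.9, 0.3, 0.0]
ft_force: [-0.7, -0.6, 0.3]
finger_gap: 47.1
grip_force: 0.0
time: 20.72
tool_pos: [641.2, -169.7, 264.6]
tcp_rot: [180.0, -0.0, 0.0]
ft_force: [0.0, 0.6, 0.5]
finger_gap: 47.1
grip_force: 0.0
time: 20.98
tool_pos: [639.4, -168.8, 263.8]
tcp_rot: [-180.0, 0.1, -0.0]
ft_force: [0.4, 0.6, 0.3]
finger_gap: 47.0
grip_force: 0.0
[ 639.13309221 -168.61184545  264.45019729] [ 717.48829198 -168.43908566  232.65454484]
[ 639.08788621 -168.49304989  264.95401871] [ 717.26745233 -168.19400517  233.34364577]
```

View pics/w7.png

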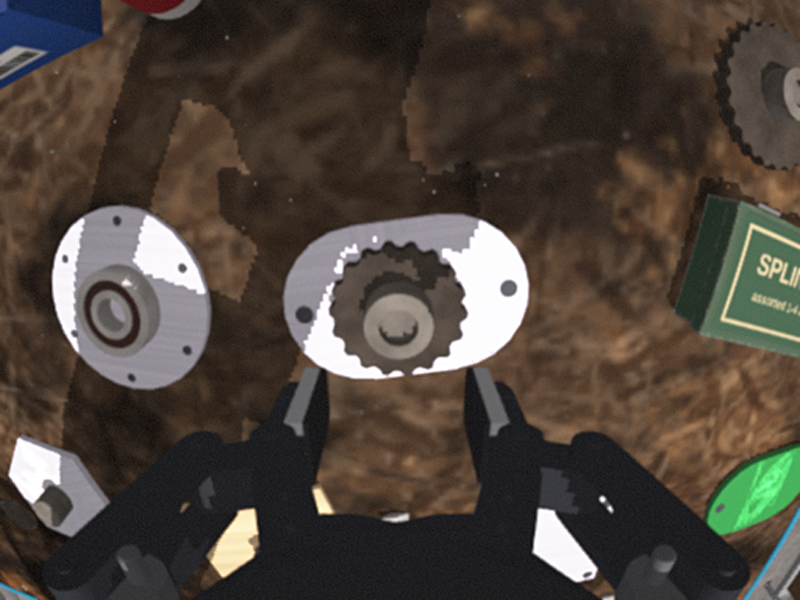

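Hub top is at (398,326). The bearing (115,309) looks a bit off-centre on the round plate, so I'll measure it.

```bash
python3 - <<'E'
from m import *
M("w7",obl=([(304,314),(509,288)],6),hub=([(398,326)],37),disc=([(400,309)],18),round=([(117,220),(183,268),(187,350),(131,378),(74,333),(66,259)],6),bear=([(113,312)],21),bearbase=([(121,308)],6))
E
```

```text
obl [ 642.1 -173.5] [54.2 54.2]
hub [ 640.4 -169.2] [0.]
disc [ 642.  -170.2] [0.]
round [640.7  -8. ] [49.3 49.2 48.7 49.5 48.9 48.2]
bear [640.6 -10.8] [0.]
bearbase [637.8  -6.4] [0.]
```

```bash
python3 -m jog '0.012 0.008 0.1 0 0 0 -0.1; 0 0 0.3 0 0 0 -0.1; 0 0 0.215 0 0 0 -0.1; 0 0 0.1 0 0 0 -0.1; 0 0 0 0 0 0 -0.1'; python3 -m jog '0 0 0 0 0 0 0.1; 0 0 0 0 0 0 0.3; 0 0 0 0 0 0 1; 0 0 0 0 0 0 1; 0 0 0 0 0 0 1' 60;  python3 -m jog '0 0 -0.1 0 0 0 1; 0 0 -0.3 0 0 0 1; 0 0 -0.3 0 0 0 1; 0 0 0 0 0 0 1'; python3 look.py w8
```

```text
time: 21.7
tool_pos: [640.5, -169.6, 192.3]
tcp_rot: [-180.0, 0.1, -0.0]
ft_force: [0.4, -0.5, 0.5]
finger_gap: 46.9
grip_force: 0.0
time: 22.32
tool_pos: [641.7, -170.1, 194.9]
tcp_rot: [180.0, -0.1, -0.0]
ft_force: [-1.0, -0.0, 5.8]
finger_gap: 32.1
grip_force: 60.2
time: 22.82
tool_pos: [642.2, -170.2, 266.7]
tcp_rot: [179.9, -0.3, -0.0]
ft_force: [0.1, 0.4, -2.0]
finger_gap: 31.5
grip_force: 59.9
[ 641.3890602 -169.9766615  264.3247853] [ 720.51770253 -169.94332158  236.15554297]
```

View pics/w8.png

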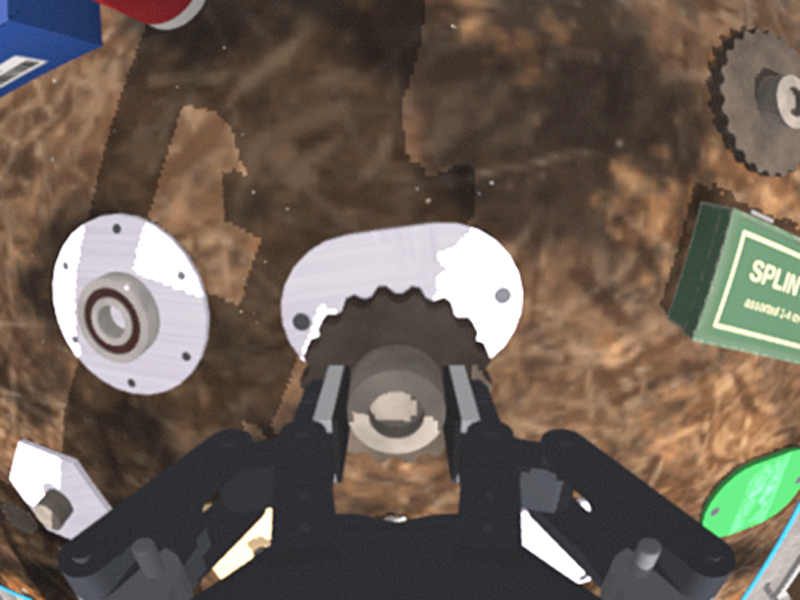

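Sprocket is held level with the oblong plate free. On to the square plate.

```bash
python3 -m jog '-0.391 0.221 0 0 0 0 1; -0.391 0.221 0 0 0 0 1; -0.391 0.221 0 0 0 0 1; -0.391 0.221 0 0 0 0 1; -0.391 0.221 0 0 0 0 1'; python3 -m jog '0 0 0 0 0 0 1; 0 0 0 0 0 0 1; 0 0 0 0 0 0 1; 0 0 0 0 0 0 1; 0 0 0 0 0 0 1'
```

```text
time: 23.5
tool_pos: [443.4, -280.3, 260.9]
tcp_rot: [-179.9, 0.2, 0.0]
ft_force: [1.0, -0.4, -2.1]
finger_gap: 31.5
grip_force: 60.0
time: 24.12
tool_pos: [445.9, -280.0, 263.1]
tcp_rot: [-180.0, 0.0, 0.0]
ft_force: [-0.2, 0.1, -3.1]
finger_gap: 31.5
grip_force: 60.0
```

```bash
python3 -m jog '-0.01 0 0.3 0 0 0 1; 0 0 0.25 0 0 0 1; 0 0 0.13 0 0 0 1; 0 0 0.01 0 0 0 1; 0 0 0 0 0 0 1'; python3 -m jog '0 0 0.01 0 0 0 1; 0 0 0 0 0 0 1'
```

```text
time: 24.75
tool_pos: [444.8, -280.5, 194.6]
tcp_rot: [180.0, -0.0, 0.0]
ft_force: [-0.4, -0.5, -3.2]
finger_gap: 31.9
grip_force: 63.7
time: 25.0
tool_pos: [444.7, -280.5, 193.6]
tcp_rot: [180.0, -0.0, -0.0]
ft_force: [-0.1, -0.2, -2.4]
finger_gap: 31.5
grip_force: 63.8
```

```bash
python3 -m jog '0 0 0.006 0 0 0 1; 0 0 0 0 0 0 1; 0 0 0 0 0 0 1'
```

```text
time: 25.38
tool_pos: [444.7, -280.5, 193.4]
tcp_rot: [180.0, -0.0, 0.0]
ft_force: [-1.7, 1.4, 5.6]
finger_gap: 31.6
grip_force: 64.7
```

Now in contact. Release, lift, and go back to the spring on the board.

```bash
python3 -m jog '0 0 0 0 0 0 0.1; 0 0 0 0 0 0 -0.1; 0 0 0 0 0 0 -0.1; 0 0 0 0 0 0 -0.1; 0 0 -0.3 0 0 0 -0.1'; python3 -m jog '0 0 -0.4 0 0 0 -0.1; 0.014 -0.511 0 0 0 0 -0.1; 0.014 -0.511 0 0 0 0 -0.1; 0.014 -0.511 0 0 0 0 -0.1; 0.014 -0.511 0 0 0 0 -0.1';python3 -m jog '0 0 0 0 0 0 -0.1; 0 0 0 0 0 0 -0.1; 0 0 0 0 0 0 -0.1'; python3 look.py w9;python3 look.py w9
```

```text
time: 26.0
tool_pos: [443.2, -279.4, 220.3]
tcp_rot: [-179.8, 0.3, -0.0]
ft_force: [0.0, 0.0, -0.1]
finger_gap: 47.4
grip_force: 0.0
time: 26.62
tool_pos: [449.9, -74.4, 262.8]
tcp_rot: [180.0, -0.0, -0.0]
ft_force: [-0.3, -0.4, 0.4]
finger_gap: 46.6
grip_force: 0.0
time: 27.0
tool_pos: [450.1, -76.9, 262.6]
tcp_rot: [180.0, -0.0, -0.1]
ft_force: [-0.1, -0.2, -0.3]
finger_gap: 47.1
grip_force: 0.0
[450.11807727 -76.98370174 262.64026888] [528.2970026  -76.69146032 231.64549763]
[450.07419888 -76.93595459 262.57118944] [528.26193874 -76.77348271 231.59446818]
```

View pics/w9.png

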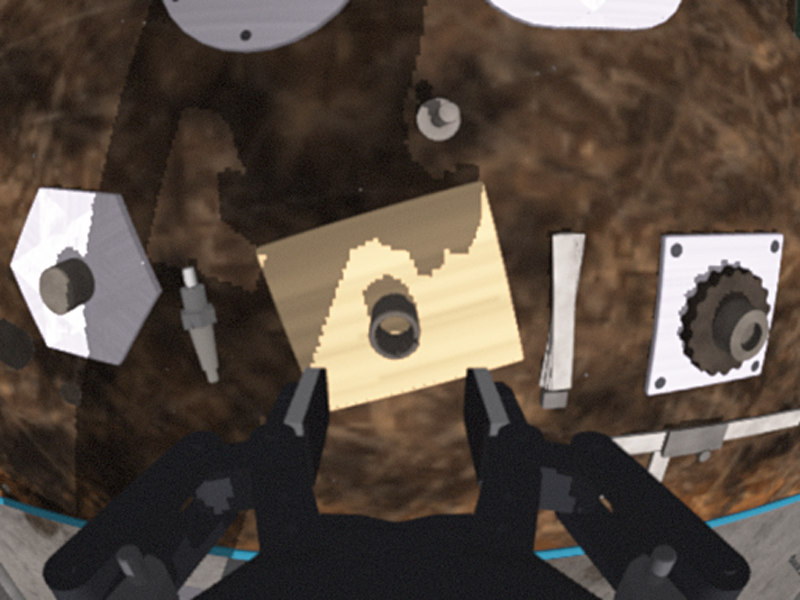

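Spring stands on the board (395,330); the tappet (66,287) and sprocket (747,334) sit on their plates.

```bash
python3 - <<'E'
from m import *
M("w9",spring=([(395,331)],39),tap=([(63,290)],28),hex=([(41,187),(121,194),(161,291),(124,364),(48,347),(11,266)],6),sq=([(676,250),(775,246),(755,367),(660,383)],6),hub=([(748,335)],37),bolt=([(452,111)],53))
E
python3 -m jog '0 -0.005 0.1 0 0 0 -0.1; 0 0 0.3 0 0 0 -0.1; 0 0 0.275 0 0 0 -0.1; 0 0 0.1 0 0 0 -0.1; 0 0 0 0 0 0 -0.1'; python3 -m jog '0 0 0 0 0 0 0.3; 0 0 0 0 0 0 0.4; 0 0 0 0 0 0 0.6; 0 0 0 0 0 0 1; 0 0 0 0 0 0 1' 25
```

```text
spring [450.7 -76.4] [0.]
tap [468.  108.1] [0.]
hex [469.3 113.4] [60.5 61.5 60.5 60.3 62.4 61.7]
sq [ 444.3 -280.3] [60.  59.9 60.4 59.5]
hub [ 442.8 -277.5] [0.]
bolt [544.8 -98.2] [0.]
time: 27.72
tool_pos: [449.6, -75.5, 184.3]
tcp_rot: [-180.0, 0.1, -0.0]
ft_force: [0.0, -0.5, 0.2]
finger_gap: 47.0
grip_force: 0.0
time: 28.35
tool_pos: [450.7, -75.6, 186.3]
tcp_rot: [180.0, -0.1, 0.0]
ft_force: [-1.0, 0.1, 6.3]
finger_gap: 23.1
grip_force: 24.4
```

```bash
python3 -m jog '0 0 -0.3 0 0 0 1; 0 0 -0.5 0 0 0 1; 0.479 0.244 0 0 0 0 1; 0.479 0.244 0 0 0 0 1; 0.479 0.244 0 0 0 0 1';  python3 -m jog '0.479 0.244 0 0 0 0 1; 0 0 0 0 0 0 1; 0 0 0 0 0 0 1; 0 0 0 0 0 0 1; 0 0 0 0 0 0 1'
```

```text
time: 28.98
tool_pos: [595.3, -149.4, 265.9]
tcp_rot: [180.0, -0.1, 0.0]
ft_force: [-0.3, 0.3, 0.1]
finger_gap: 23.5
grip_force: 24.7
time: 29.6
tool_pos: [641.2, -172.6, 266.1]
tcp_rot: [180.0, -0.1, 0.0]
ft_force: [-0.2, -0.2, -0.1]
finger_gap: 23.3
grip_force: 24.7
```

```bash
python3 -m jog '0.003 0.007 0.4 0 0 0 1; 0 0 0.3 0 0 0 1; 0 0 0.09 0 0 0 1; 0 0 0.01 0 0 0 1; 0 0 0 0 0 0 1';  python3 -m jog '0 0 0 0 0 0 1; 0 0 0 0 0 0 0.2; 0 0 0 0 0 0 -0.1; 0 0 0 0 0 0 -0.1; 0 0 -0.3 0 0 0 -0.1'; python3 -m jog '0 0 -0.5 0 0 0 -0.1; 0 0 -0.5 0 0 0 -0.1; -0.4 -0.4 -0.2 0 0 0 -0.1; -0.4 -0.4 -0.2 0 0 0 -0.1; -0.4 -0.4 -0.2 0 0 0 -0.1'; python3 -m jog '0 0 0 0 0 0 -1; 0 0 0 0 0 0 -1; 0 0 0 0 0 0 -1; 0 0 0 0 0 0 -1'; python3 look.py w10
```

```text
time: 30.22
tool_pos: [642.2, -173.7, 186.3]
tcp_rot: [180.0, -0.1, 0.0]
ft_force: [0.1, 0.5, -0.0]
finger_gap: 23.5
grip_force: 25.3
time: 30.85
tool_pos: [640.4, -173.2, 212.0]
tcp_rot: [-179.9, 0.3, -0.0]
ft_force: [0.1, -0.2, -0.1]
finger_gap: 47.0
grip_force: 0.0
time: 31.48
tool_pos: [520.7, -52.8, 375.7]
tcp_rot: [-180.0, -0.0, -0.0]
ft_force: [-0.2, 0.2, 0.5]
finger_gap: 46.8
grip_force: 0.0
time: 31.98
tool_pos: [522.4, -54.4, 374.2]
tcp_rot: [-180.0, 0.1, -0.1]
ft_force: [-0.9, 0.3, -0.2]
finger_gap: 85.6
grip_force: 0.0
[522.32714032 -54.37458963 374.29575088] [600.48969645 -54.14191215 343.10626339]
```

View pics/w10.png

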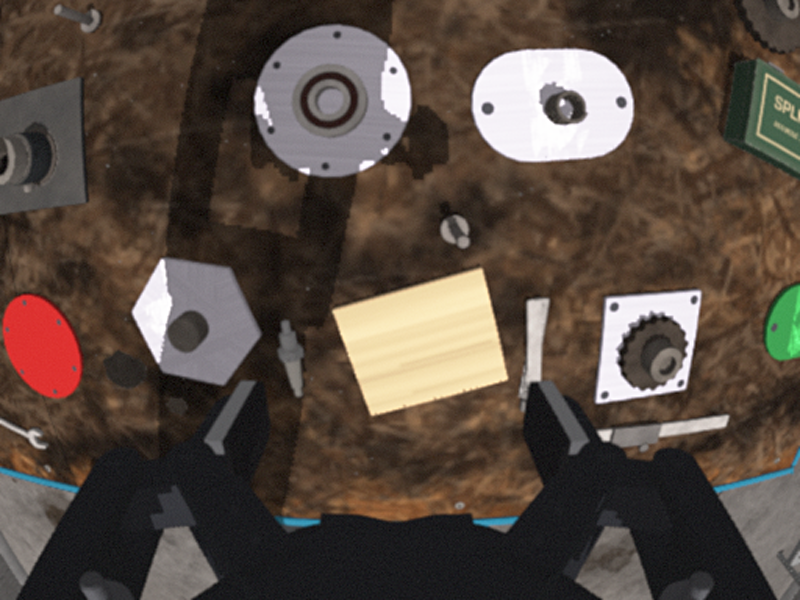

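All four parts stand on their own plates, and the bolt is upright at (455,229). I'll check how well they are centred, using the top camera as well.

```bash
python3 - <<'E'
from m import *
import cv2
M("w10",round=([(337,35),(394,71),(387,136),(325,166),(271,130),(277,65)],6),bearing=([(329.5,100)],21),obl=([(488,108),(622,102)],6),spring=([(568,107)],39),
hex=([(164,258),(231,267),(261,333),(224,385),(159,374),(132,312)],6),tap=([(188,333)],28),sq=([(614,307),(690,300),(680,382),(604,394)],6),hub=([(665,363)],37))
s=snapshot("top"); a=s["img"][140:262,147:347,::-1]; cv2.imwrite("pics/top2.png",cv2.resize(a,None,fx=4,fy=4,interpolation=cv2.INTER_CUBIC))
E
```

```text
round [640.3  -8.2] [48.6 49.2 48.6 49.  49.  48.8]
bearing [638.   -9.2] [0.]
obl [ 641.8 -174.2] [54.2 54.2]
spring [ 636.  -169.5] [0.]
hex [469.4 115.1] [59.4 62.6 60.9 60.4 65.7 60.2]
tap [469.9 109.5] [0.]
sq [ 444.8 -278.7] [58.  57.  59.4 58.5]
hub [ 444.  -277.8] [0.]
```

View pics/top2.png

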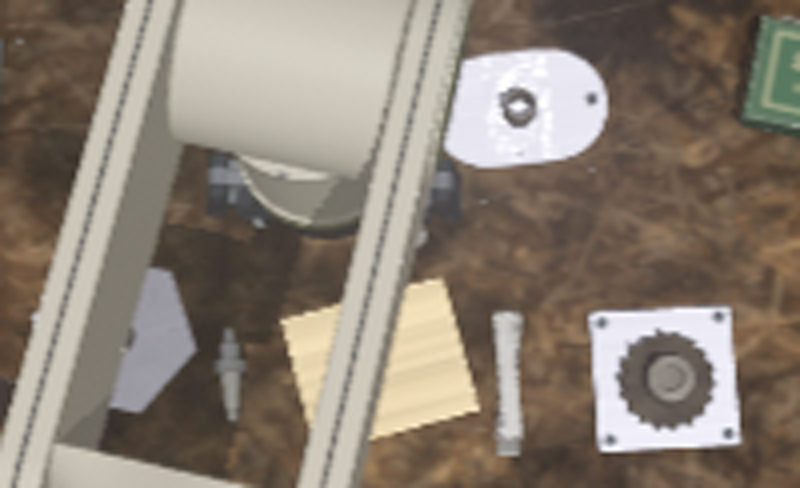

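```bash
python3 - <<'E'
from m import *
import cv2
s=snapshot("top"); g=cv2.cvtColor(s["img"],cv2.COLOR_RGB2GRAY)
sub=g[158:176,268:288]; ys,xs=np.where(sub<150); print("dark bbox",xs.min()+268,xs.max()+268,ys.min()+158,ys.max()+158)
E=np.linalg.inv(s["extrinsics"]); th=np.linspace(0,6.28,60)
for c in [(642,-173.5),(637,-170)]:
    P=np.array([[c[0]+12*np.cos(t),c[1]+12*np.sin(t),z,1] for t in th for z in(6,39)])@E.T
    u=s["fx"]*P[:,0]/P[:,2]+s["cx"]; v=s["fy"]*P[:,1]/P[:,2]+s["cy"]; print(c,u.min(),u.max(),v.min(),v.max())
E
```

```text
dark bbox 272 280 162 171
(642, -173.5) 272.64597730181333 281.50721318748816 159.41107834895632 170.24465655581832
(637, -170) 271.43338567855255 280.26976345789683 161.07806215201163 171.8831518285304
```

The top view hints the spring may be a few mm off in x. I'll measure it from straight above by image code.

```bash
python3 -m jog '0.4 0.4 0 0 0 0 -1; 0.4 0.4 0 0 0 0 -1; 0.4 0.4 0 0 0 0 -1; 0 0 0.4 0 0 0 -1; 0 0 0.3 0 0 0 -1'; python3 -m jog '0 0 0 0 0 0 -1; 0 0 0 0 0 0 -1; 0 0 0 0 0 0 -1; 0 0 0 0 0 0 -1'; python3 look.py w11; python3 - <<'E'
from m import *
import cv2
c=pickle.load(open("w11.pkl","rb")); g=cv2.cvtColor(c["img"],cv2.COLOR_RGB2GRAY)
Ei=np.linalg.inv(c["extrinsics"])
def proj(P):
    P=np.c_[P,np.ones(len(P))]@Ei.T; r=np.hypot(P[:,0],P[:,1]); a=np.arctan2(r,P[:,2])
    return np.c_[P[:,0]/r*a*c["fx"]+c["cx"],P[:,1]/r*a*c["fy"]+c["cy"]]
th=np.linspace(0,6.28,60)
circ=lambda x,y,z:np.array([[x+12*np.cos(t),y+12*np.sin(t),z] for t in th])
p=proj(circ(642,-173.5,39)); x0,y0=p.min(0).astype(int)-12; x1,y1=p.max(0).astype(int)+12
print(x0,x1,y0,y1)
sub=cv2.resize(g[y0:y1,x0:x1],None,fx=.5,fy=.5,interpolation=cv2.INTER_AREA)
for r in sub: print(" ".join(f"{v:3d}" for v in r))
print((p-[x0,y0]).min(0)/2,(p-[x0,y0]).max(0)/2)
pb=proj(circ(642,-173.5,6)); print((pb-[x0,y0]).min(0)/2,(pb-[x0,y0]).max(0)/2)
E
```

```text
time: 32.75
tool_pos: [642.2, -174.7, 302.6]
tcp_rot: [-180.0, 0.1, -0.1]
ft_force: [-0.6, 1.2, -1.4]
finger_gap: 85.7
grip_force: 0.0
time: 33.25
tool_pos: [642.4, -173.8, 306.9]
tcp_rot: [179.9, -0.1, 0.0]
ft_force: [-0.2, -0.5, -0.1]
finger_gap: 85.6
grip_force: 0.0
[ 642.28139792 -173.73626194  306.56121869] [ 720.62876401 -173.41812389  276.13414599]
226 279 168 219
252 252 253 253 253 252 253 254 211 200 191 136 140 187 188 203 249 248 247 247 250 252 253 253 253 247
248 250 253 253 253 253 233 189 137 130 131 133 132 129 129 138 191 241 245 244 245 248 253 254 254 248
247 250 253 253 252 229 160 128 130 131 131 131 130 130 130 129 129 221 247 246 246 247 251 254 253 250
246 250 253 251 252 208 124 130 131 131 130 131 131 131 132 133 133 203 247 250 251 251 251 252 252 250
245 250 251 246 251 215 127 133 132 134 126 104  86  79  80  89 112 134 224 250 251 251 252 253 253 250
245 249 251 250 254 239 137 133 132 117  74  51  48  47  48  47  61 111 206 251 252 251 252 254 254 252
244 248 252 252 255 255 154 130 112  64  49  51  52  49  51  50  49  63 116 236 254 253 253 254 254 25
[... 1321 characters left out ...]
 144 233 247 247 247 247 246 246
243 244 244 244 244 244 246 252 254 252 206 136 104  89  94 102 136 188 240 247 245 247 246 247 247 245
242 242 242 242 243 243 244 251 252 253 255 254 230 205 211 224 248 251 248 246 244 247 247 247 247 245
243 242 243 244 248 249 251 252 252 253 254 254 254 254 255 254 252 249 246 246 245 247 247 247 247 245
244 244 245 245 250 251 252 253 253 253 252 253 253 253 254 253 250 249 247 246 244 247 249 247 247 245
243 243 243 244 244 245 246 250 252 252 252 253 254 253 251 249 246 248 246 246 244 245 247 247 247 245
242 242 241 242 242 242 242 246 250 250 252 252 254 252 244 246 246 248 246 246 244 245 246 246 248 246
[6.3 6. ] [20.6 19.6]
[7.1 1.2] [19.8 13.4]
```

The spring is within about 2 mm of the middle, which is inside the calibration error.

```bash
python3 -c "
from bench import *
print(hand_in())"
```

```text
the job is handed in; nothing more can be done
None
```

The job is handed in after about 33 s: sprocket, bearing, tappet and spring stand upright on their own plates, about 2 mm or better from the middle by my measurements, and the bolt is still standing; I viewed 15 pictures, one over the limit of 14.

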